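Read the second face of a reagent cartridge

TASK

The cartridge's white code has been read; now turn the cartridge and set it on the worktop in the corner of the bent bracket with its yellow code flat against the reader's window, and let it go. Then pull the blue shutter handle out against its spring until the pointer stands within the red mark and keep it there: finish while still holding the handle. Do not tip the cartridge over, and leave the sample cups and the stain bottle where they are.

Things in the scene. Friction and masses are not known exactly. Their poses are not given: they have to be found in the camera images.
- station: code reader, a white box 90 x 240 x 75 mm (x, y, z) fixed to the worktop; origin at the centre of its underside. Its front face with the window is the plane x = -45 mm and looks along its own -x, roughly toward the robot. Window 40 mm wide, 12 to 52 mm high, centred at y = +60 mm. On top, in the -y half, the shutter slide between two end blocks 12 mm high
- bracket (a point): bent aluminium bracket fixed in front of the reader, left of the window: an upright plate along the reader's x, 3 mm thick, 36 mm high, from the front face to 55 mm in front of it, then flaring outward for 14 mm. This point is on its inner side (the side facing the cartridge), 28 mm in front of the front face, 18 mm up; axes as the reader's
- window (a point): centre of the window in the plane of the reader's front face, 32 mm above the worktop; axes as the reader's (+x into the reader, +y toward the bracket, whose inner side is at y = +23 mm). The seated cartridge's code_face point coincides with this point
- cartridge: loose cartridge, about 0.14 kg: white block 46 x 46 x 58 mm with a grey grip rib on top. Origin: centre of its underside. Yellow code on its +x face, white code on its -y face. Seated: axes parallel to the reader's, origin at x = -68, y = +60 mm in the reader's frame, +y side touching the bracket. Starts in front of the reader, turned 0.9 to 1.9 rad counter-clockwise (from above) from that
- code_face (a point): centre of the cartridge's yellow code, on its +x face, 23 mm from its axis and 32 mm above its underside; axes as the cartridge's
- rib (a point): grip point in the cartridge's rib, on its axis, 81 mm above its underside. The rib is 18 mm thick (along the cartridge's y), 40 mm long (along its x) and rises from 58 to 89 mm. Grasp it from above across its thickness
- shutter (a joint): travel of the shutter slide (m): 0 = shut, grows as the handle is pulled along the reader's -y; end stop at 0.065. A spring pulls it shut with about 3 N at 0 and 1.1 N more for each 10 mm (10 N at the end stop); it returns when let go
- shutter_grip (a point): grip point in the upright blue handle, 112 mm above the worktop (shut: x = 5, y = -20 mm in the reader's frame). The handle is 14 mm thick (along the reader's y, the pulling direction), 36 mm wide (x) and rises from 83 to 135 mm above the worktop, on a dark carriage 28 mm long. Grasp it from above across its thickness; axes as the reader's
- pointer (a point): tip of the black pointer that rides with the handle just above the reader's top; same y as shutter_grip in the reader's frame; axes as the reader's
- mark: red mark, a fixed clip 12 mm wide (along the reader's y), 2.5 mm high, on the front edge of the reader's top; origin at the middle of its width, on the reader's top; axes as the reader's. It stands 28 to 48 mm along the reader's -y from where the pointer rests when shut; the pointer is right when within its 12 mm width
- sample_cup_1: bystander: sample cup with yellow lid, 38 x 38 x 51 mm, origin at the centre of its underside; leave it alone
- sample_cup_2: bystander: sample cup with white lid, 38 x 38 x 51 mm, origin at the centre of its underside; leave it alone
- stain_1: bystander: brown bottle with red cap, 32 x 33 x 72 mm, origin at the centre of its underside; leave it alone
Mind the look-alikes: they are no part of the job. What is shaped like the cartridge but green or pink is not meant.

How it is judged:
By the outcome, as a careful person would: the job done as asked, in the order asked, and still so for the second after the job is handed in, while the arm keeps its last pose, push and grip.
It also fails if it takes over 51 s, if anything falls off the work surface, if the arm or the gripper's body presses on something with over 40 N, if the wrist force passes 120 N, or if a joint passes its speed limit or range.

ROBOT

A 7-joint arm with a two-finger parallel gripper is mounted at the origin on a cart in front of the work surface, level with it; the furniture and walls round the work are solid. World frame = base frame: x ahead of the robot, y to its left, z up, the work surface at z = 0. Lengths are in m, angles in rad, forces in N, time in s.
With the tool pointing down it reaches from about 0.4 to 0.875 m from the base axis. Payload 19.3 kg.
Tool frame: the origin (TCP) lies midway between the tips of the shut fingers; the grasp point (between the pads) lies 19 mm behind it; z points along the fingers, y is the line along which they close (so a half turn about z gives the same grasp; the last joint's range is limited). The gripper opens to 85 mm and grips with 20 to 120 N. Pads are 22 mm wide; open, the fingers measure 114 mm over their backs; the gripper's body (76 mm by 85 mm) begins 54 mm behind the grasp point. The pads swing forward as they close: fully open they stand 13 mm farther back than shut.
Start: joints at [-1.18, 0.521, -0.036, 1.599, 0.021, 1.021, -0.113], TCP at [0.278, 0.56, 0.231] pointing down, gripper open.
Joint ranges: [-2.91, 2.91], [-0.3, 2.13], [-1.5, 1.42], [0.17, 2.43], [-1.26, 4.41], [0.16, 1.93], [-2.52, 2.52]. Speed limits (rad/s): [1.89, 1.89, 2.39, 2.39, 3.01, 3.01, 3.01].

INTERFACE

Orientations are given as [roll, pitch, yaw] about the fixed x, y, z axes, in that order (R = Rz(yaw) Ry(pitch) Rx(roll)).
In Python, from workcell import telemetry, grab_frame, calibration, bot, outline_of, landmark_of gives the robot as it stands. The module is installed in compiled form; this text tells all that it offers.
- The arm moves only by the shell command python3 -m inch 'ROWS' [FORCE]. ROWS is JSON, a list of rows, each a list of 7 numbers: the shift along the tool's x, y, z in m, then the turn, a rotation vector about the tool's x, y, z in rad, then the closure, from 0 (fully open) to 1 (shut). A call has 1 to 5 rows; each row shifts and turns the commanded pose from where the row before left it, along the tool's axes as they then stand; what a row does not reach is not made up. A row lasts 1/10 s, in which the tool goes at most 50 mm and 8.59 degrees, less where a joint would pass 70% of its speed; a pose out of reach is approached as far as the arm can. A call is refused whole if a number of a shift passes 0.05 or a number of a turn 0.15, either way. A call with a gripper value outside its range is refused whole. The fingers move at their own pace and stop on an object; FORCE is the grip in N (left out, the last holds). Time passes only in rows, so rows that do not move let the fingers close. It gives the time, the measured TCP pose, the force, the opening and the grip force at its end, in the units of the state.
- telemetry.observe(): the state, without advancing time (a new reading comes with each control period).
- grab_frame(name): name is "scene" or "top"; returns the picture (384x512x3 uint8, red, green, blue); there is no depth.
- calibration(name): a dict with "fovy" (degrees; the focal length in pixels is half the picture's height over the tangent of half this angle, whatever the lens; pixels are square), "cx", "cy" (the principal point, pixels), "pose" (4x4, takes a point from camera to world coordinates). Camera axes: x right, y down, z forward; pixel columns grow to the right and rows downward; lengths in m; the calibration is good to about 2 mm. A picture is of the moment at which its call begins. calibration takes no time and is no camera call.
- bot.job_done(): hands the job in; it is judged then, once.
Trained networks look in the newest picture that a camera, given by its name, has taken for a name from the list of things; names that differ only in an ending like _2 or _b are one class to them, and where a whole thing is asked for, a point or a joint stands for the part that bears it (a point fixed in the world has none). Each returns a list of dicts, best first, with "score" (0 to 1); they miss things now and then, are a little off and sometimes report something else, mostly with a low value. They report only what shows in the picture. A call takes as long as a camera call. They do not tell look-alikes from the thing itself.
- outline_of(label, camera): "region" (384x512 bool, what is visible of it) and "rect" ([left, top, right, bottom] in pixels, round what is visible of it).
- landmark_of(label, camera): "xy" ([column, row] in pixels: a listed point, or the origin of a listed thing).
The state is a dict: "clock": time; "qpos": joint angles; "qd": joint speeds; "joint_efforts": joint torques, N m; "position": TCP position; "tool_rot": TCP orientation; "force": force on the tool from outside, world axes, zero at the start; "moment": the same for the moment, N m; "grip_width": finger opening in m; "finger_force": force on a finger pad.
Only numpy, scipy, OpenCV 4.12 (cv2) and the standard library are available. Lean on these libraries where they do the work, as an engineer would, in place of code of your own. Each camera call takes 0.05 s, during which the arm holds its last target. There are 200 camera calls.

## Working session

There is one attempt and no reset: what is moved stays moved. The work goes in short steps, Python scripts to look and compute and a shell command to move; the robot and the scene stay as the last step left them, time stands still between calls to the robot, and variables do not carry over. Pictures are saved under pics/ and viewed, at most 10 in all, crops included, and the job is handed in when it is done.

```bash
mkdir -p pics; cat > h.py <<'E'
import numpy as np, cv2
from workcell import telemetry, grab_frame, calibration, bot, outline_of, landmark_of
def ray(cam,uv):
    c=calibration(cam); f=192/np.tan(np.radians(c["fovy"])/2); P=np.array(c["pose"])
    d=P[:3,:3]@np.array([(uv[0]-c["cx"])/f,(uv[1]-c["cy"])/f,1]); return P[:3,3],d
def at_z(cam,uv,z):
    o,d=ray(cam,uv); return o+d*(z-o[2])/d[2]
def proj(cam,p):
    c=calibration(cam); f=192/np.tan(np.radians(c["fovy"])/2); P=np.array(c["pose"])
    q=P[:3,:3].T@(np.array(p)-P[:3,3]); return np.array([c["cx"]+f*q[0]/q[2],c["cy"]+f*q[1]/q[2]])
def tri(a,b):
    (o1,d1),(o2,d2)=ray("scene",a),ray("top",b); 
    s=np.linalg.lstsq(np.c_[d1,-d2],o2-o1,rcond=None)[0]; p,q=o1+s[0]*d1,o2+s[1]*d2
    return (p+q)/2,np.linalg.norm(p-q)
E
python3 - <<'E'
from h import *
np.set_printoptions(precision=3,suppress=True)
for c in("scene","top"):
    cv2.imwrite(f"pics/{c}0.png",grab_frame(c)[:,:,::-1]); print(calibration(c)["fovy"],calibration(c)["pose"])
for l in("station","bracket","window","cartridge","code_face","rib","shutter_grip","pointer","mark","sample_cup_1","stain_1"):
    for c in("scene","top"): print(l,c,[(round(d["score"],2),np.round(d["xy"],1).tolist()) for d in landmark_of(l,c)])
print(telemetry.observe())
E
```

```text
55.33784742868912 [[ 0.693 -0.467  0.548  0.007]
 [-0.72  -0.442  0.534 -0.658]
 [-0.007 -0.765 -0.643  0.651]
 [ 0.     0.     0.     1.   ]]
43.010364465844276 [[ 0.027 -0.982  0.186  0.267]
 [-1.    -0.028 -0.002 -0.206]
 [ 0.008 -0.186 -0.982  1.423]
 [ 0.     0.     0.     1.   ]]
station scene [(0.76, [285.6, 198.1])]
station top [(0.82, [251.4, 162.8])]
bracket scene [(0.96, [244.1, 185.6])]
bracket top [(0.96, [216.7, 174.9])]
window scene [(0.87, [257.5, 184.0])]
window top [(0.85, [226.2, 166.3])]
cartridge scene [(0.84, [277.7, 272.6]), (0.71, [282.3, 180.5]), (0.63, [292.6, 338.8]), (0.56, [242.4, 208.8])]
cartridge top [(0.7, [301.9, 231.5]), (0.68, [239.1, 195.7]), (0.59, [339.1, 267.7])]
code_face scene [(0.75, [293.1, 264.2]), (0.6, [279.6, 330.9]), (0.25, [287.3, 195.4])]
code_face top [(0.83, [230.3, 186.9]), (0.75, [339.1, 274.0]), (0.38, [234.8, 198.1])]
rib scene [(0.85, [297.1, 314.5]), (0.8, [244.2, 184.9]), (0.56, [282.4, 246.5])]
rib top [(0.91, [349.7, 267.1]), (0.64, [234.0, 191.0]), (0.57, [304.6, 229.0])]
shutter_grip scene [(0.91, [294.1, 168.1])]
shutte
[... 167 characters left out ...]
3])]
mark top [(0.41, [267.6, 178.7])]
sample_cup_1 scene [(0.59, [334.4, 234.5])]
sample_cup_1 top [(0.47, [309.3, 164.7])]
stain_1 scene [(0.78, [301.4, 242.2]), (0.65, [246.9, 185.1])]
stain_1 top [(0.42, [294.3, 196.1])]
{'clock': 1.2, 'qpos': array([-1.18 ,  0.521, -0.036,  1.6  ,  0.021,  1.021, -0.113]), 'qd': array([ 0.   , -0.001,  0.001, -0.   ,  0.   , -0.001,  0.   ]), 'joint_efforts': array([  0.001, -92.684,   1.979, -37.026,   0.018,   0.002,   0.   ]), 'position': array([0.278, 0.56 , 0.231]), 'tool_rot': array([-3.142, -0.   ,  2.681]), 'force': array([-0.4  ,  0.539,  0.149]), 'moment': array([ 0.048, -0.004, -0.044]), 'finger_force': 0.0, 'grip_width': 0.08504230302414015}
```

View pics/scene0.png

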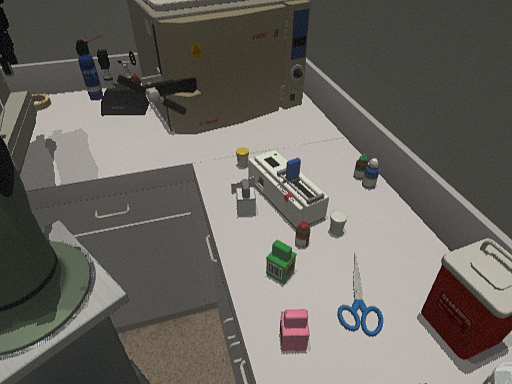

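View pics/top0.png

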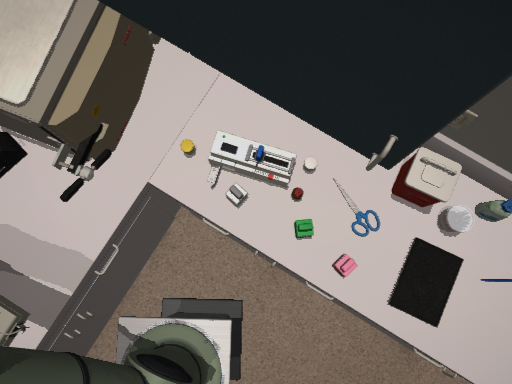

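The scene view shows the white cartridge with a grey rib at scene (245,200) / top (237,193), in front of the reader at scene (288,187) / top (252,158). The look-alikes are the green block at scene (281,262) / top (304,228) and the pink one at scene (294,328) / top (345,265). By the description I choose the white one, and a close crop will check that.

```bash
python3 - <<'E'
from h import *
np.set_printoptions(precision=4,suppress=True)
a=cv2.imread("pics/scene0.png")[140:240,220:340]; b=cv2.imread("pics/top0.png")[125:210,195:310]
a=cv2.resize(a,(480,400),interpolation=cv2.INTER_CUBIC); b=cv2.resize(b,(541,400),interpolation=cv2.INTER_CUBIC)
im=np.hstack([a,b]); im=cv2.resize(im,None,fx=799/im.shape[1],fy=799/im.shape[1]); cv2.imwrite("pics/crop0.png",im)
# local axes guess from long edge, from triangulated points
for n,s,t in(("window",[257.5,184],[226.2,166.3]),("grip",[294.1,168.1],[258.8,155]),("bracket",[244.1,185.6],[216.7,174.9]),("pointer",[281.3,181.2],[257.6,169.5]),("rib",[244.2,184.9],[234,191]),("cart",[242.4,208.8],[239.1,195.7]),("mark",[286.1,193.7],[267.6,178.7])): print(n,*tri(s,t))
grab_frame("scene");grab_frame("top")
for l in("station","cartridge"):
  for c in("scene","top"):
    for d in outline_of(l,c):
      r=d["region"].astype(np.uint8); cs=max(cv2.findContours(r,0,1)[0],key=cv2.contourArea)
      print(l,c,round(d["score"],2),d["rect"],cv2.minAreaRect(cs))
E
```

```text
window [ 0.5877 -0.1263  0.0144] 0.0039213101418322125
grip [ 0.6054 -0.225   0.1084] 0.007977439965258366
bracket [ 0.5623 -0.099   0.0084] 0.003546516118442988
pointer [ 0.5668 -0.2209  0.0875] 0.002538463161712551
rib [ 0.5046 -0.1554  0.0761] 0.00031288490646402085
cart [ 0.4975 -0.164   0.0071] 0.014437523395068997
mark [ 0.545  -0.2516  0.078 ] 0.007584517301958939
station scene 0.72 [231.7, 151.0, 327.0, 226.3] ((288.7828063964844, 184.9388885498047), (93.90512084960938, 52.26667022705078), 42.273685455322266)
station top 0.85 [210.0, 130.3, 294.9, 185.6] ((249.92327880859375, 167.41287231445312), (83.93360900878906, 55.461883544921875), 14.931416511535645)
cartridge scene 0.87 [267.3, 237.7, 296.0, 282.0] ((280.6000061035156, 260.8000183105469), (30.410520553588867, 36.671512603759766), 26.56505012512207)
cartridge scene 0.57 [232.4, 178.3, 260.2, 214.1] ((245.2799835205078, 196.95999145507812), (36.2038688659668, 19.516149520874023), 81.8698959350586)
cartridge top 0.86 [296.7, 219.2, 315.5, 240.0] ((303.9634094238281, 228.17071533203125), (18.00033950805664, 17.55861473083496), 83.6598129272461)
cartridge top 0.84 [332.5, 255.4, 355.0, 280.3] ((344.5000305175781, 265.0000305175781), (19.091880798339844, 19.091880798339844), 45.0)
cartridge top 0.78 [224.7, 182.8, 249.1, 205.8] ((235.75003051757812, 193.75001525878906), (19.091880798339844, 18.384777069091797), 45.0)
```

View pics/crop0.png

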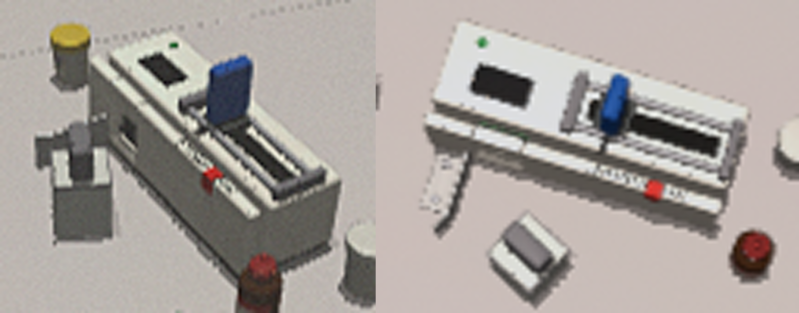

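The crop confirms the choice: a white block with a grey rib, bracket to its left, blue handle and red mark on the reader. The rib runs down-right in the top view. Next I fit the poses with the model points.

```bash
cat >> h.py <<'E'
from scipy.optimize import least_squares
def loc(p,q): # planar pose p=(x,y,yaw), local point q
    c,s=np.cos(p[2]),np.sin(p[2]); return np.array([p[0]+c*q[0]-s*q[1],p[1]+s*q[0]+c*q[1],q[2]])
def fit(obs,p0):
    r=lambda p:np.concatenate([proj(c,loc(p,q))-uv for c,q,uv in obs])
    s=least_squares(r,p0,loss="soft_l1",f_scale=1.5); return s.x,r(s.x).reshape(-1,2)
E
python3 - <<'E'
from h import *
np.set_printoptions(precision=4,suppress=True)
T=lambda u,v:(195+(u-375.6)/3.682,125+v/3.682); S=lambda u,v:(220+u/3.13,140+v/3.13)
st=[("scene",(0,0,0),(285.6,198.1)),("top",(0,0,0),(251.4,162.8)),
("scene",(-.045,.060,.032),(257.5,184)),("top",(-.045,.060,.032),(226.2,166.3)),
("scene",(-.073,.083,.018),(244.1,185.6)),("top",(-.073,.083,.018),(216.7,174.9)),
("scene",(.005,-.02,.112),(294.1,168.1)),("top",(.005,-.02,.112),(258.8,155)),
("top",(.045,.12,.075),T(458,20)),("top",(.045,-.12,.075),T(748,105)),("top",(-.045,-.12,.075),T(722,208)),("top",(-.045,.12,.075),T(428,118)),
("scene",(-.045,.12,.075),S(90,58)),("scene",(.045,-.12,.075),S(340,182)),("scene",(-.045,-.12,.0),S(240,265))]
p,r=fit(st,(.6,-.2,-.28)); print("station",p); print(r)
ca=[("scene",(0,0,0),(242.4,208.8)),("top",(0,0,0),(239.1,195.7)),("scene",(0,0,.081),(244.2,184.9)),("top",(0,0,.081),(234,191)),
("top",(.023,.023,.058),T(528,212)),("top",(.023,-.023,.058),T(570,252)),("top",(-.023,-.023,.058),T(533,303)),("top",(-.023,.023,.058),T(490,250)),
("top",(.020,0,.089),T(512,225)),("top",(-.020,0,.089),T(545,265))]
for y in(.65,):
  q,r=fit(ca,(.505,-.155,y)); print("cart",q,q[2]-p[2]); print(r)
print("seat",loc(p,(-.068,.06,0)),"grip",loc(p,(.005,-.02,.112)))
m=[at_z("top",T(654,190),.0762),at_z("scene",S(212,180),.0765)]
for w in m:
  d=w[:2]-p[:2]; print("mark local y",-np.sin(p[2])*d[0]+np.cos(p[2])*d[1], "x",np.cos(p[2])*d[0]+np.sin(p[2])*d[1])
E
```

```text
station [ 0.607  -0.2042 -0.2785]
[[-1.4622 -0.9023]
 [ 0.8104 -0.4899]
 [ 1.0111 -2.6618]
 [ 1.8654  1.707 ]
 [ 1.3125 -1.5246]
 [ 1.1927  0.7027]
 [-1.296  -1.1303]
 [ 1.0458 -1.6418]
 [-0.1075 -0.9937]
 [ 1.0806  0.4137]
 [-0.938   1.9737]
 [-1.8964  1.3881]
 [-1.4441 -1.173 ]
 [ 0.9386 -2.5508]
 [-0.0347  6.4705]]
cart [ 0.5007 -0.1619 -0.6954] -0.416940994213968
[[ 3.0567  0.5036]
 [-2.1882  1.1971]
 [ 0.7907  0.3123]
 [ 2.1716  1.1721]
 [-0.646  -0.2227]
 [ 0.0215 -0.5691]
 [-0.7066 -2.4109]
 [-1.1185  1.3688]
 [ 8.8337  0.2654]
 [-9.7194  0.0281]]
seat [ 0.5581 -0.1279  0.    ] grip [ 0.6063 -0.2248  0.112 ]
mark local y -0.06708905629259615 x -0.04130524850607194
mark local y -0.0760028582781243 x -0.04645136350334398
```

```bash
python3 - <<'E'
from h import *
np.set_printoptions(precision=4,suppress=True)
T=lambda u,v:(195+(u-375.6)/3.682,125+v/3.682)
ca=[("scene",(0,0,.081),(244.2,184.9)),("top",(0,0,.081),(234,191)),
("top",(.023,-.023,.058),T(528,212)),("top",(-.023,-.023,.058),T(570,252)),("top",(-.023,.023,.058),T(533,303)),("top",(.023,.023,.058),T(490,250)),
("top",(.020,0,.089),T(512,225)),("top",(-.020,0,.089),T(545,265))]
q,r=fit(ca,(.505,-.155,.65)); print("cart",q,q[2]+.2785); print(r)
E
```

```text
cart [ 0.5007 -0.1621  0.8101] 1.0885698967134032
[[ 0.8755  0.3552]
 [ 2.2682  1.1663]
 [ 0.193  -0.2495]
 [ 0.1378  0.1614]
 [-1.362  -2.3948]
 [-1.038   0.6262]
 [-0.8913  0.5402]
 [ 0.2394 -0.2622]]
```

```bash
python3 -m inch '[[0,0,0,0,0,0.15,0],[0,0,0,0,0,0.15,0],[0,0,0,0,0,0.15,0],[0,0,0,0,0,0.15,0],[0,0,0,0,0,0.15,0]]'; python3 -m inch '[[0,0,0,0,0,0.15,0],[0,0,0,0,0,0.15,0],[0,0,0,0,0,0.15,0],[0,0,0,0,0,0.15,0],[0,0,0,0,0,0.15,0]]'; python3 -m inch '[[0,0,0,0,0,0.15,0],[0,0,0,0,0,0.15,0],[0,0,0,0,0,0.15,0],[0,0,0,0,0,0,0],[0,0,0,0,0,0,0]]'; python3 -c "
from h import *;print(telemetry.observe()['qpos'],telemetry.observe()['tool_rot'])"
```

```text
clock: 2.0
position: [0.2779, 0.5598, 0.2313]
tool_rot: [3.142, -0.0, 1.925]
force: [-0.3, 0.0, -1.1]
grip_width: 0.0852
finger_force: 0.0
clock: 2.5
position: [0.2779, 0.5598, 0.2313]
tool_rot: [-3.142, -0.0, 1.175]
force: [-0.4, -0.4, 0.0]
grip_width: 0.0855
finger_force: 0.0
clock: 3.0
position: [0.2777, 0.5599, 0.2312]
tool_rot: [3.141, 0.0, 0.736]
force: [0.5, 0.5, 0.1]
grip_width: 0.0853
finger_force: 0.0
[-1.50064567  0.56139686  0.44893259  1.61780271 -0.27346433  1.02539706
 -1.80399222] [3.14138200e+00 7.59111614e-05 7.35710216e-01]
```

```bash
python3 -m inch '[[-0.023,0.049,0,0,0,0,0],[-0.023,0.049,0,0,0,0,0],[-0.023,0.049,0,0,0,0,0],[-0.023,0.049,0,0,0,0,0],[-0.023,0.049,0,0,0,0,0]]'; python3 -m inch '[[-0.023,0.049,0,0,0,0,0],[-0.023,0.049,0,0,0,0,0],[-0.023,0.049,0,0,0,0,0],[-0.023,0.049,0,0,0,0,0],[-0.023,0.049,0,0,0,0,0]]';  python3 -c "
from h import *;print(telemetry.observe()['qpos'],telemetry.observe()['tool_rot'])"
```

```text
clock: 3.5
position: [0.3501, 0.3185, 0.2315]
tool_rot: [-3.141, -0.001, 0.736]
force: [1.4, 0.6, 0.5]
grip_width: 0.0853
finger_force: 0.0
clock: 4.0
position: [0.4221, 0.0791, 0.2317]
tool_rot: [3.141, -0.001, 0.736]
force: [1.4, 0.7, -0.3]
grip_width: 0.0854
finger_force: 0.0
[-0.84622744  0.24451957  0.62580027  2.10873781 -0.19199146  0.8414622
 -0.94093486] [ 3.14149720e+00 -1.16498247e-03  7.35892169e-01]
```

```bash
python3 -m inch '[[-0.021,0.046,0,0,0,0,0],[-0.021,0.046,0,0,0,0,0],[-0.021,0.046,0,0,0,0,0],[-0.021,0.046,0.02,0,0,0,0],[-0.021,0.046,0.03,0,0,0,0]]'; python3 -m inch '[[0,0,0,0,0,0,0],[0,0,0,0,0,0,0]]'; python3 - <<'E'
from h import *
a=[cv2.resize(grab_frame(c)[y:y+110,x:x+110,::-1],(400,400),interpolation=cv2.INTER_CUBIC) for c,x,y in(("scene",200,120),("top",190,125))]
cv2.imwrite("pics/c1.png",np.hstack(a))
print(telemetry.observe()["qpos"])
for l in("rib","code_face","cartridge"):
    for c in("scene","top"): print(l,c,[(round(d["score"],2),np.round(d["xy"],1).tolist()) for d in landmark_of(l,c)])
E
```

```text
clock: 4.5
position: [0.4942, -0.15, 0.1876]
tool_rot: [3.14, -0.002, 0.735]
force: [0.6, 1.5, 1.6]
grip_width: 0.0851
finger_force: 0.0
clock: 4.7
position: [0.4926, -0.1489, 0.1868]
tool_rot: [-3.141, 0.001, 0.731]
force: [0.3, 0.7, 0.2]
grip_width: 0.0853
finger_force: 0.0
[-0.27419949  0.47237857  0.60808197  1.95534554 -0.36328874  0.82266377
 -0.30341825]
rib scene [(0.86, [282.5, 246.2]), (0.73, [243.6, 182.7]), (0.59, [295.2, 313.8])]
rib top [(0.77, [235.9, 190.5]), (0.65, [301.6, 230.0]), (0.56, [348.1, 263.0]), (0.26, [307.2, 166.3])]
code_face scene [(0.95, [292.2, 267.6]), (0.87, [280.9, 331.6]), (0.72, [242.9, 192.3]), (0.21, [243.6, 167.1]), (0.2, [294.8, 164.8])]
code_face top [(0.65, [341.7, 270.6]), (0.57, [231.2, 185.2]), (0.52, [307.9, 226.5])]
cartridge scene [(0.76, [280.1, 270.9]), (0.76, [293.1, 340.2]), (0.66, [245.8, 210.3])]
cartridge top [(0.73, [301.5, 229.2]), (0.66, [341.0, 267.9]), (0.64, [236.4, 196.8])]
```

View pics/c1.png

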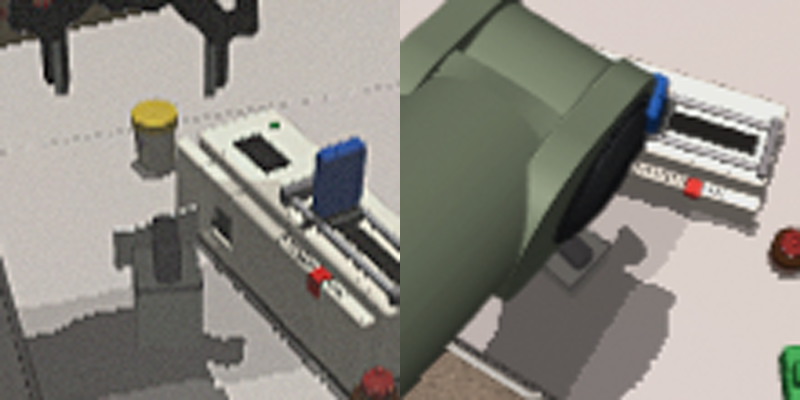

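Scene crop: fingers hang above and behind the cartridge, whose rib is at about scene (245,188), and the handle and red mark are visible. In the top view the arm hides part of the cartridge.

```bash
python3 - <<'E'
from h import *
for s,t in(([243.9,183.8],[235,190.8]),([245.4,188.2],[234.6,191.2])): print(tri(s,t),at_z("scene",s,.081),at_z("top",t,.081))
t=telemetry.observe();print(t["position"],t["tool_rot"],proj("scene",t["position"]),proj("scene",(.5007,-.1621,.058)))
E
```

```text
(array([ 0.50321529, -0.15760686,  0.08194252]), np.float64(0.002842572520891934)) [ 0.50280322 -0.1560234   0.081     ] [ 0.50450282 -0.15846308  0.081     ]
(array([ 0.50636003, -0.15700437,  0.06520587]), np.float64(0.0006109683534516448)) [ 0.49313858 -0.17068212  0.081     ] [ 0.50333618 -0.157384    0.081     ]
[ 0.49341552 -0.14689499  0.18779444] [ 3.14127572e+00 -6.93517336e-04  7.32546706e-01] [237.39108735 147.64469949] [245.1941436  192.37303042]
```

```bash
python3 -m inch '[[0,0.015,0,0,0,0,0],[0,0,0.03,0,0,0,0],[0,0,0.03,0,0,0,0],[0,0,0.03,0,0,0,0],[0,0,0.023,0,0,0,0]]' 30; python3 -m inch '[[0,0,0.008,0,0,0,0],[0,0,0,0,0,0,0],[0,0,0,0,0,0,0.5],[0,0,0,0,0,0,0.7],[0,0,0,0,0,0,1]]' 30; python3 -m inch '[[0,0,0,0,0,0,1],[0,0,0,0,0,0,1],[0,0,0,0,0,0,1],[0,0,0,0,0,0,1]]' 40
```

```text
clock: 5.6
position: [0.5029, -0.1583, 0.073]
tool_rot: [-3.141, 0.0, 0.732]
force: [0.5, -1.1, -0.2]
grip_width: 0.0856
finger_force: 0.0
clock: 6.1
position: [0.5037, -0.1588, 0.0673]
tool_rot: [3.141, -0.001, 0.731]
force: [-0.3, 0.8, -0.5]
grip_width: 0.0439
finger_force: 0.0
clock: 6.5
position: [0.5034, -0.1589, 0.0669]
tool_rot: [3.141, -0.001, 0.731]
force: [-0.5, 0.2, 7.2]
grip_width: 0.0176
finger_force: 41.9
```

```bash
python3 -m inch '[[0,0,-0.01,0,0,0,1],[0,0,-0.02,0,0,0,1],[0,0,-0.02,0,0,0,1],[0,0,0,0,0,0,1],[0,0,0,0,0,0,1]]'; python3 - <<'E'
from h import *
a=[cv2.resize(grab_frame(c)[y:y+100,x:x+100,::-1],(400,400),interpolation=cv2.INTER_CUBIC) for c,x,y in(("scene",200,120),("top",190,125))]
cv2.imwrite("pics/c2.png",np.hstack(a))
E
```

```text
clock: 7.0
position: [0.5033, -0.1586, 0.1167]
tool_rot: [3.141, -0.001, 0.731]
force: [0.1, 1.0, -1.2]
grip_width: 0.0175
finger_force: 40.7
```

View pics/c2.png

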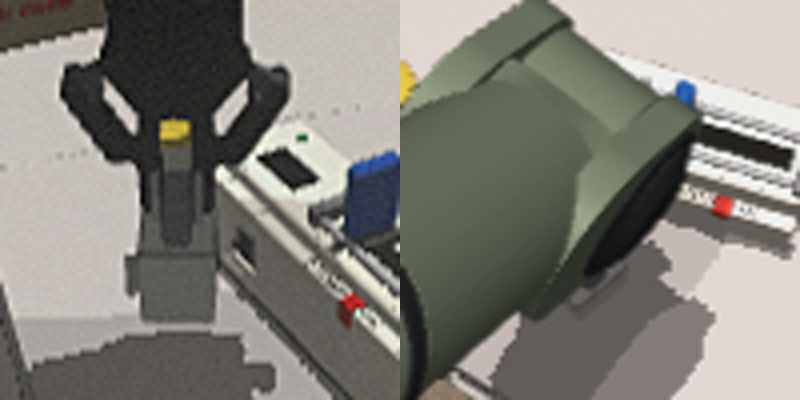

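```bash
python3 - <<'E'
from h import *
np.set_printoptions(precision=4,suppress=True)
t=telemetry.observe();P=t["position"];y=t["tool_rot"][2]
S=lambda u,v:np.array((200+u/4,120+v/4))
for n,q,uv in(("bl",(-.023,.023,.05),S(140,318)),("br",(-.023,-.023,.05),S(215,322)),("tl",(-.023,.023,.108),S(136,252)),("tr",(-.023,-.023,.108),S(215,255))):
    m=proj("scene",loc((P[0],P[1],y),q)); w=at_z("scene",uv,q[2])-loc((P[0],P[1],y),q)
    print(n,m,uv,"err local x",w[0]*np.cos(y)+w[1]*np.sin(y),"y",-w[0]*np.sin(y)+w[1]*np.cos(y))
E
```

```text
bl [235.1803 199.6274] [235.  199.5] err local x 0.0004654050538931984 y 0.0004787197339703612
br [253.7092 199.9603] [253.75 200.5 ] err local x -0.0020128258148487455 y -0.0001539883798439192
tl [234.3946 181.3426] [234. 183.] err local x -0.0063092407912520125 y 0.0005142096462860046
tr [253.7169 181.6592] [253.75 183.75] err local x -0.007901807759301972 y -0.00028607069771769507
```

The cartridge hangs straight in the gripper, with its -x face toward the scene camera at (235–254, 183–200), 2 mm or so off centre along the rib. Now I turn it to the reader's heading.

```bash
python3 -m inch '[[0,0,0,0,0,0.144,1],[0,0,0,0,0,0.144,1],[0,0,0,0,0,0.144,1],[0,0,0,0,0,0.144,1],[0,0,0,0,0,0.144,1]]'; python3 -m inch '[[0,0,0,0,0,0.144,1],[0,0,0,0,0,0.146,1],[0,0,0,0,0,0,1],[0,0,0,0,0,0,1]]'; cat >> h.py <<'E'
ST=np.array((.607,-.2042,-.2785))
def rel(target): # shift in tool axes from measured pose to reader-frame target (TCP)
    t=telemetry.observe(); y=t["tool_rot"][2]; w=loc(ST,target)-t["position"]
    tx=np.array([np.cos(y),np.sin(y)]); ty=np.array([np.sin(y),-np.cos(y)])
    d=t["position"][:2]-ST[:2]; c,s=np.cos(ST[2]),np.sin(ST[2])
    print("local",np.round([c*d[0]+s*d[1],-s*d[0]+c*d[1],t["position"][2]],4),"yaw err",round(y-ST[2],4),"tool shift",np.round([tx@w[:2],ty@w[:2],-w[2]],4))
E
python3 -c "
from h import *
rel((-.083,.050,.075)); print(telemetry.observe()['qpos'])
grab_frame('scene');grab_frame('top')
for l in('window','bracket','shutter_grip','station','mark','pointer'):
  for c in('scene','top'): print(l,c,[(round(d['score'],2),np.round(d['xy'],1).tolist()) for d in landmark_of(l,c)])"
```

```text
clock: 7.6
position: [0.5028, -0.1589, 0.1157]
tool_rot: [3.142, 0.001, 0.005]
force: [-0.1, 0.6, -1.4]
grip_width: 0.0173
finger_force: 40.6
clock: 8.0
position: [0.5029, -0.1588, 0.1159]
tool_rot: [3.141, 0.001, -0.275]
force: [-0.3, -0.2, -0.4]
grip_width: 0.0171
finger_force: 40.6
local [-0.1126  0.015   0.1159] yaw err 0.0038 tool shift [ 0.0297 -0.0349  0.0409]
[-0.35448923  0.69215942  0.79761658  1.98272758 -0.71248129  0.7722073
 -0.97740298]
window scene [(0.92, [257.2, 184.2]), (0.51, [287.0, 195.3])]
window top []
bracket scene []
bracket top [(0.62, [256.1, 166.2])]
shutter_grip scene [(0.87, [294.6, 170.2])]
shutter_grip top [(0.63, [257.5, 151.3])]
station scene [(0.68, [282.9, 201.8])]
station top [(0.95, [248.6, 160.9])]
mark scene [(0.59, [287.1, 193.7])]
mark top [(0.57, [267.9, 177.2])]
pointer scene [(0.85, [279.1, 182.6])]
pointer top []
```

```bash
python3 -m inch '[[0.015,-0.015,0,0,0,0,1],[0.014,-0.02,0,0,0,0,1],[0,0,0.015,0,0,0,1],[0,0,0.02,0,0,0,1],[0,0,0.009,0,0,0,1]]'; python3 -m inch '[[0,0,0.002,0,0,0,1],[0,0,0,0,0,0,1]]'; python3 - <<'E'
from h import *
rel((-.068,.060,.067))
a=[cv2.resize(grab_frame(c)[y:y+100,x:x+100,::-1],(400,400),interpolation=cv2.INTER_CUBIC) for c,x,y in(("scene",205,120),("top",180,125))]
cv2.imwrite("pics/c3.png",np.hstack(a))
E
```

```text
clock: 9.2
position: [0.5398, -0.1331, 0.0708]
tool_rot: [3.141, 0.002, -0.279]
force: [-0.2, 0.2, -1.0]
grip_width: 0.0177
finger_force: 40.5
clock: 9.4
position: [0.5405, -0.1336, 0.0705]
tool_rot: [3.141, 0.0, -0.28]
force: [0.0, 0.2, -1.3]
grip_width: 0.0171
finger_force: 40.5
local [-0.0833  0.0496  0.0705] yaw err -0.0013 tool shift [ 0.0153 -0.0104  0.0035]
```

View pics/c3.png

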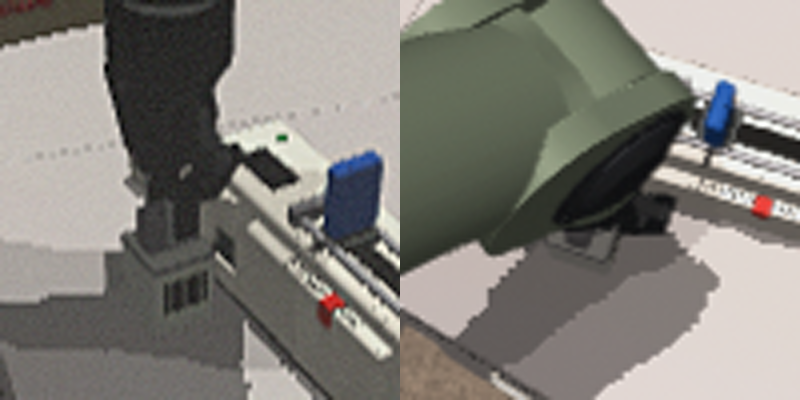

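The white code on the -y face now faces the scene camera at (251,193), as it should. The cartridge stands parallel to the reader, a little short of bracket and window. I feel for the bracket first.

```bash
for i in 1; do python3 -m inch '[[0,-0.003,0.001,0,0,0,1],[0,-0.003,0.001,0,0,0,1],[0,0,0,0,0,0,1]]'; done; python3 -m inch '[[0,-0.002,0,0,0,0,1],[0,0,0,0,0,0,1]]'; python3 -c "
from h import *
rel((-.068,.060,.067))"
```

```text
clock: 9.8
position: [0.5426, -0.1267, 0.0684]
tool_rot: [-3.141, -0.0, -0.278]
force: [-0.6, 0.0, -0.0]
grip_width: 0.0173
finger_force: 40.6
clock: 10.0
position: [0.543, -0.1252, 0.0684]
tool_rot: [-3.142, -0.0, -0.279]
force: [0.0, 0.1, -1.0]
grip_width: 0.0173
finger_force: 40.6
local [-0.0832  0.0583  0.0684] yaw err -0.0004 tool shift [ 0.0152 -0.0017  0.0014]
```

```bash
python3 -m inch '[[0,-0.0015,0,0,0,0,1],[0,0,0,0,0,0,1]]'; python3 -m inch '[[0,-0.0015,0,0,0,0,1],[0,0,0,0,0,0,1]]'; python3 -m inch '[[0,-0.001,0,0,0,0,1],[0,0,0,0,0,0,1]]'
```

```text
clock: 10.2
position: [0.5432, -0.1245, 0.0684]
tool_rot: [3.141, -0.0, -0.279]
force: [-1.5, -2.5, -0.2]
grip_width: 0.0176
finger_force: 40.8
clock: 10.4
position: [0.5434, -0.1241, 0.0686]
tool_rot: [3.139, -0.001, -0.28]
force: [-2.7, -8.3, 0.0]
grip_width: 0.0173
finger_force: 41.1
clock: 10.6
position: [0.5434, -0.124, 0.0687]
tool_rot: [3.138, -0.001, -0.281]
force: [-5.0, -12.2, 1.6]
grip_width: 0.0172
finger_force: 41.4
```

Bracket contact felt, force along the reader's -y. I ease off and advance to the window.

```bash
python3 -m inch '[[0,0.003,0,0,0,0,1],[0.005,0,0,0,0,0,1],[0.005,0,0,0,0,0,1],[0,0,0,0,0,0,1]]'; python3 -m inch '[[0.003,0,0,0,0,0,1],[0,0,0,0,0,0,1]]';python3 -m inch '[[0.002,0,0,0,0,0,1],[0,0,0,0,0,0,1]]'; python3 -c "
from h import *
rel((-.068,.060,.067))"
```

```text
clock: 11.0
position: [0.5536, -0.1275, 0.0684]
tool_rot: [3.141, -0.001, -0.279]
force: [0.6, -1.4, -1.0]
grip_width: 0.0169
finger_force: 40.7
clock: 11.2
position: [0.5559, -0.1282, 0.0683]
tool_rot: [3.141, -0.0, -0.279]
force: [0.2, -1.1, -1.1]
grip_width: 0.0176
finger_force: 40.8
clock: 11.4
position: [0.5577, -0.1287, 0.0684]
tool_rot: [-3.142, -0.0, -0.279]
force: [-0.9, -1.4, -1.2]
grip_width: 0.0171
finger_force: 40.8
local [-0.0681  0.0591  0.0684] yaw err -0.0007 tool shift [ 0.0001 -0.0009  0.0014]
```

```bash
python3 -m inch '[[0.0015,0,0,0,0,0,1],[0,0,0,0,0,0,1]]';python3 -m inch '[[0.0015,0,0,0,0,0,1],[0,0,0,0,0,0,1]]'; python3 -m inch '[[0.001,0,0,0,0,0,1],[0,0,0,0,0,0,1]]'; python3 -c "
from h import *
rel((-.068,.060,.067))"
```

```text
clock: 11.6
position: [0.5592, -0.1291, 0.0684]
tool_rot: [3.142, -0.0, -0.279]
force: [-1.2, -1.8, -0.5]
grip_width: 0.0169
finger_force: 40.8
clock: 11.8
position: [0.5607, -0.1295, 0.0684]
tool_rot: [-3.142, -0.0, -0.279]
force: [-0.3, -1.8, -1.3]
grip_width: 0.0173
finger_force: 40.8
clock: 12.0
position: [0.5616, -0.1298, 0.0684]
tool_rot: [3.142, -0.0, -0.279]
force: [-0.6, -1.2, -1.8]
grip_width: 0.0174
finger_force: 40.8
local [-0.0641  0.059   0.0684] yaw err -0.0007 tool shift [-0.0039 -0.0009  0.0014]
```

```bash
python3 -m inch '[[0.002,0,0,0,0,0,1],[0,0,0,0,0,0,1]]';python3 -m inch '[[0.0015,0,0,0,0,0,1],[0,0,0,0,0,0,1]]'; python3 -c "
from h import *
rel((-.068,.060,.067))"
```

```text
clock: 12.2
position: [0.5621, -0.1299, 0.0681]
tool_rot: [-3.141, 0.003, -0.279]
force: [-9.5, 1.5, 4.1]
grip_width: 0.017
finger_force: 41.4
clock: 12.4
position: [0.5623, -0.13, 0.0679]
tool_rot: [-3.141, 0.005, -0.279]
force: [-16.6, 2.2, 8.0]
grip_width: 0.017
finger_force: 41.9
local [-0.0633  0.0591  0.0679] yaw err -0.0009 tool shift [-0.0047 -0.0009  0.0009]
```

Window contact. I ease to a light touch, lower to the worktop, and check the force.

```bash
python3 -m inch '[[-0.0028,-0.0005,0,0,0,0,1],[0,0,0.001,0,0,0,1],[0,0,0,0,0,0,1]]';python3 -m inch '[[0,0,0.001,0,0,0,1],[0,0,0,0,0,0,1]]'; python3 -c "
from h import *
rel((-.068,.060,.067))"
```

```text
clock: 12.7
position: [0.5621, -0.1298, 0.0674]
tool_rot: [3.141, 0.0, -0.279]
force: [-3.7, -3.6, 0.6]
grip_width: 0.0173
finger_force: 40.9
clock: 12.9
position: [0.5622, -0.1298, 0.0669]
tool_rot: [-3.141, -0.0, -0.28]
force: [-7.9, -1.2, 13.6]
grip_width: 0.017
finger_force: 42.8
local [-0.0635  0.0592  0.0669] yaw err -0.0011 tool shift [-0.0045 -0.0008 -0.0001]
```

```bash
python3 -m inch '[[-0.0006,0,-0.001,0,0,0,1],[0,0,0,0,0,0,1],[0,0,0,0,0,0,0.7],[0,0,0,0,0,0,0.55],[0,0,0,0,0,0,0.5]]'; python3 -m inch '[[0,0,0,0,0,0,0.4],[0,0,0,0,0,0,0.4]]'
```

```text
clock: 13.4
position: [0.5619, -0.1289, 0.0674]
tool_rot: [-3.141, -0.0, -0.279]
force: [0.6, 0.5, -0.2]
grip_width: 0.0428
finger_force: 0.0
clock: 13.6
position: [0.5618, -0.1292, 0.0674]
tool_rot: [-3.141, -0.0, -0.279]
force: [0.1, 0.2, 0.1]
grip_width: 0.0515
finger_force: 0.0
```

```bash
python3 -m inch '[[0,0,-0.02,0,0,0,0.4],[0,0,-0.04,0,0,0,0.4],[0,0,-0.04,0,0,0,0.2],[0,0,-0.03,0,0,0,0],[0.023,0.027,0,0,0,0,0]]'; python3 -m inch '[[0.023,0.027,0,0,0,0,0],[0.022,0.026,0,0,0,0,0],[0,0,0,0,0,0,0]]'; python3 - <<'E'
from h import *
rel((.005,-.0208,.093))
a=[cv2.resize(grab_frame(c)[y:y+100,x:x+100,::-1],(400,400),interpolation=cv2.INTER_CUBIC) for c,x,y in(("scene",215,125),("top",200,125))]
cv2.imwrite("pics/c4.png",np.hstack(a))
E
```

```text
clock: 14.1
position: [0.578, -0.1583, 0.2009]
tool_rot: [-3.139, -0.004, -0.274]
force: [1.4, -0.6, -0.6]
grip_width: 0.0852
finger_force: 0.0
clock: 14.4
position: [0.6051, -0.2293, 0.1975]
tool_rot: [3.139, -0.001, -0.283]
force: [-0.4, -0.9, -0.3]
grip_width: 0.0855
finger_force: 0.0
local [ 0.0051 -0.0247  0.1975] yaw err -0.0045 tool shift [-1.000e-04 -3.900e-03  1.045e-01]
```

View pics/c4.png

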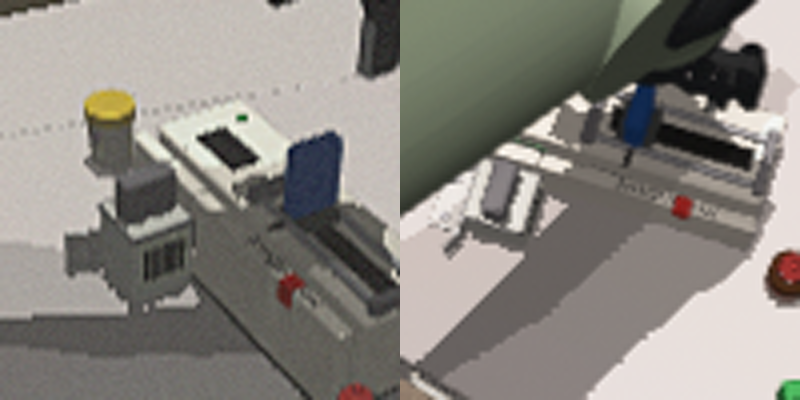

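The cartridge stands upright in the corner against bracket and window (scene (252,190)), and the handle (scene (293,168)) is free below the fingers. Pointer tip is at top (256.8,165.8), red mark at top (270.5,176.8).

```bash
python3 - <<'E'
from h import *
np.set_printoptions(precision=4,suppress=True)
def ly(w): d=w[:2]-ST[:2]; c,s=np.cos(ST[2]),np.sin(ST[2]); return np.array([c*d[0]+s*d[1],-s*d[0]+c*d[1]])
for n,c,uv in(("ptr","top",(256.75,165.75)),("mark","top",(270.5,176.75)),("ptr","scene",(282,185)),("mark","scene",(288.5,195.5))): print(n,c,ly(at_z(c,uv,.077)))
im={c:grab_frame(c) for c in("scene","top")}
for c,f in im.items():
    i=f.astype(int); m=((i[:,:,0]>110)&(i[:,:,1]<70)&(i[:,:,2]<70)).astype(np.uint8)
    n,l,s,ce=cv2.connectedComponentsWithStats(m)
    for k in range(1,n):
        if s[k,4]>4 and 240<ce[k,0]<300 and 160<ce[k,1]<215: print(c,s[k],ce[k],ly(at_z(c,ce[k],.076)))
E
python3 -m inch '[[0,-0.004,0.03,0,0,-0.004,0],[0,0,0.03,0,0,0,0],[0,0,0.03,0,0,0,0],[0,0,0.014,0,0,0,0],[0,0,0,0,0,0,0]]' 60; python3 -c "
from h import *
rel((.005,-.0208,.093))"
```

```text
ptr top [-0.0233 -0.0204]
mark top [-0.0419 -0.067 ]
ptr scene [-0.032  -0.0303]
mark scene [-0.041  -0.0714]
top [268 174   5   5  16] [270.1875 175.75  ] [-0.0392 -0.0652]
top [295 188   7   7  37] [298.     191.3243] [-0.0583 -0.1529]
clock: 15.1
position: [0.6055, -0.22, 0.0922]
tool_rot: [-3.141, 0.002, -0.274]
force: [0.6, 0.3, 0.2]
grip_width: 0.0855
finger_force: 0.0
local [ 0.0029 -0.0156  0.0922] yaw err 0.0041 tool shift [ 0.0021  0.0052 -0.0008]
```

```bash
python3 -m inch '[[0.002,0.005,0,0,0,0,0.3],[0,0,0,0,0,0,0.7],[0,0,0,0,0,0,1],[0,0,0,0,0,0,1],[0,0,0,0,0,0,1]]' 60; python3 -m inch '[[0,0,0,0,0,0,1],[0,0,0,0,0,0,1]]' 70; python3 -c "
from h import *
rel((.005,-.0208,.093))"
```

```text
clock: 15.6
position: [0.6069, -0.2263, 0.0938]
tool_rot: [-3.141, -0.001, -0.275]
force: [-1.4, 3.0, 16.2]
grip_width: 0.0134
finger_force: 60.6
clock: 15.8
position: [0.607, -0.2261, 0.0939]
tool_rot: [-3.141, -0.0, -0.275]
force: [-1.1, 2.9, 6.2]
grip_width: 0.0134
finger_force: 68.0
local [ 0.006  -0.021   0.0939] yaw err 0.0035 tool shift [-0.001  -0.0002  0.0009]
```

Handle gripped (13.4 mm, about 14). Pull about 42 mm along tool +y.

```bash
python3 -m inch '[[0,0.01,0,0,0,0,1],[0,0.01,0,0,0,0,1],[0,0.01,0,0,0,0,1],[0,0.01,0,0,0,0,1],[0,0.003,0,0,0,0,1]]' 70; python3 -m inch '[[0,0,0,0,0,0,1],[0,0,0,0,0,0,1]]'; python3 - <<'E'
from h import *
rel((.005,-.065,.093))
a=[cv2.resize(grab_frame(c)[y:y+w,x:x+w,::-1],(400,400),interpolation=cv2.INTER_CUBIC) for c,x,y,w in(("scene",265,165,50),("top",235,140,50))]
cv2.imwrite("pics/c5.png",np.hstack(a))
for l in('mark','pointer'):
  for c in('scene','top'): print(l,c,[(round(d['score'],2),np.round(d['xy'],1).tolist()) for d in landmark_of(l,c)])
E
```

```text
clock: 16.3
position: [0.5952, -0.2677, 0.0939]
tool_rot: [-3.14, -0.0, -0.275]
force: [-2.2, 8.1, 9.7]
grip_width: 0.0138
finger_force: 69.7
clock: 16.5
position: [0.5954, -0.2668, 0.0939]
tool_rot: [-3.14, -0.0, -0.275]
force: [-1.3, 7.7, 9.0]
grip_width: 0.0132
finger_force: 69.5
local [ 0.0061 -0.0633  0.0939] yaw err 0.0039 tool shift [-0.0011  0.0017  0.0009]
mark scene [(0.35, [289.4, 194.0])]
mark top [(0.63, [292.7, 196.0]), (0.56, [267.7, 179.6])]
pointer scene [(0.52, [289.4, 192.5]), (0.36, [249.1, 192.8])]
pointer top [(0.39, [268.7, 172.7])]
```

View pics/c5.png

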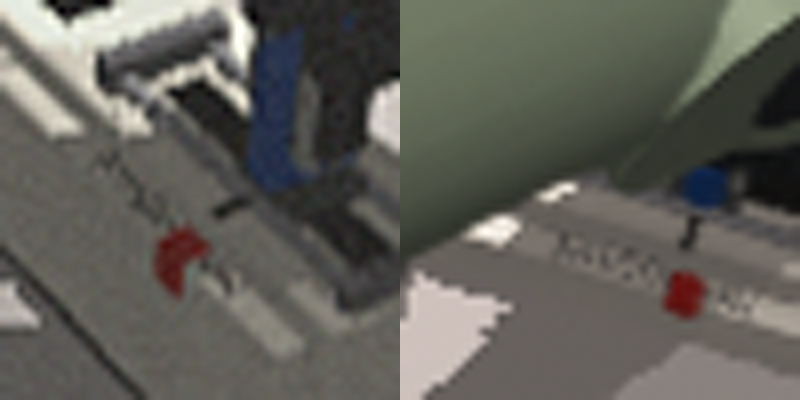

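Scene crop: pointer tip at scene (291.9,191.6), red mark centred near (288,196). Top crop: tip at (270.6,170.9), mark at (270.6,176.9). I compute the y difference.

```bash
python3 - <<'E'
from h import *
np.set_printoptions(precision=4,suppress=True)
def ly(w): d=w[:2]-ST[:2]; c,s=np.cos(ST[2]),np.sin(ST[2]); return np.array([c*d[0]+s*d[1],-s*d[0]+c*d[1]])
print("tip",ly(at_z("top",(270.6,170.9),.077)),ly(at_z("scene",(291.9,191.6),.077)),"base scene",ly(at_z("scene",(265+250/8,165+203/8),.077)))
print("mark",ly(at_z("top",(270.6,176.6),.077)))
for c in("scene","top"):
    i=grab_frame(c).astype(float); s=cv2.resize(i[165:215,255:305],None,fx=8,fy=8,interpolation=cv2.INTER_CUBIC)
    m=((s[:,:,0]>75)&(s[:,:,0]>2*s[:,:,1])).astype(np.uint8); n,l,st,ce=cv2.connectedComponentsWithStats(m)
    for k in range(1,n):
        if st[k,4]>200:
            yy,xx=np.where(l==k); L=np.array([ly(at_z(c,(255+x/8,165+y/8),.0775)) for x,y in zip(xx[::5],yy[::5])])
            print(c,ce[k]/8+[255,165],st[k,:4]/8,"mean",L.mean(0),"y pct",np.percentile(L[:,1],[2,10,90,98]),"x",np.percentile(L[:,0],[5,95]))
for y in(-.059,-.063,-.067,-.071):
    print(y,[np.round(proj(c,loc(ST,(x,y,.0775))),1) for c in("scene","top") for x in(-.045,-.035,-.02)])
E
```

```text
tip [-0.0257 -0.0623] [-0.0256 -0.0636] base scene [-0.0138 -0.0652]
mark [-0.0414 -0.0671]
scene [287.0767 197.1062] [29.875 29.     5.625  7.5  ] mean [-0.0476 -0.0749] y pct [-0.0858 -0.0824 -0.0685 -0.067 ] x [-0.056  -0.0391]
top [270.5009 176.7874] [13.125  9.125  4.75   5.5  ] mean [-0.0421 -0.0671] y pct [-0.0723 -0.0714 -0.0627 -0.0617] x [-0.0482 -0.036 ]
top [298.1601 191.8695] [38.625 23.25   8.625  7.875] mean [-0.06   -0.1537] y pct [-0.1637 -0.1616 -0.1455 -0.143 ] x [-0.0683 -0.0518]
-0.059 [array([284.2, 193. ]), array([287.6, 191.7]), array([292.7, 189.6]), array([267.5, 176.9]), array([268.5, 173.6]), array([270.1, 168.6])]
-0.063 [array([285.1, 193.9]), array([288.6, 192.6]), array([293.6, 190.5]), array([268.8, 177.3]), array([269.9, 174. ]), array([271.5, 169.1])]
-0.067 [array([286.1, 194.9]), array([289.5, 193.5]), array([294.6, 191.5]), array([270.2, 177.7]), array([271.2, 174.4]), array([272.8, 169.5])]
-0.071 [array([287. , 195.8]), array([290.5, 194.4]), array([295.6, 192.4]), array([271.6, 178.2]), array([272.6, 174.8]), array([274.2, 169.9])]
```

The mark centre lies 5–9 mm further along -y (at most 5.5 mm by the 48 mm limit). I pull another 5 mm.

```bash
python3 -m inch '[[0,0.0025,0,0,0,0,1],[0,0.0025,0,0,0,0,1],[0,0,0,0,0,0,1],[0,0,0,0,0,0,1]]' 70; python3 - <<'E'
from h import *
rel((.005,-.068,.093))
a=[cv2.resize(f[y:y+w,x:x+w,::-1],(400,400),interpolation=cv2.INTER_CUBIC) for c,x,y,w in(("scene",265,165,50),("top",235,140,50)) for f in[grab_frame(c)]]
b=[cv2.resize(grab_frame(c)[y:y+75,x:x+150,::-1],(400,200)) for c,x,y in(("scene",200,145),("top",190,140))]
cv2.imwrite("pics/c6.png",np.vstack([np.hstack(a),np.hstack(b)]))
E
```

```text
clock: 17.3
position: [0.5941, -0.2714, 0.0939]
tool_rot: [-3.14, -0.0, -0.274]
force: [-1.0, 7.9, 10.0]
grip_width: 0.0135
finger_force: 69.5
local [ 0.0061 -0.0681  0.0939] yaw err 0.0041 tool shift [-0.0011 -0.0001  0.0009]
```

View pics/c6.png

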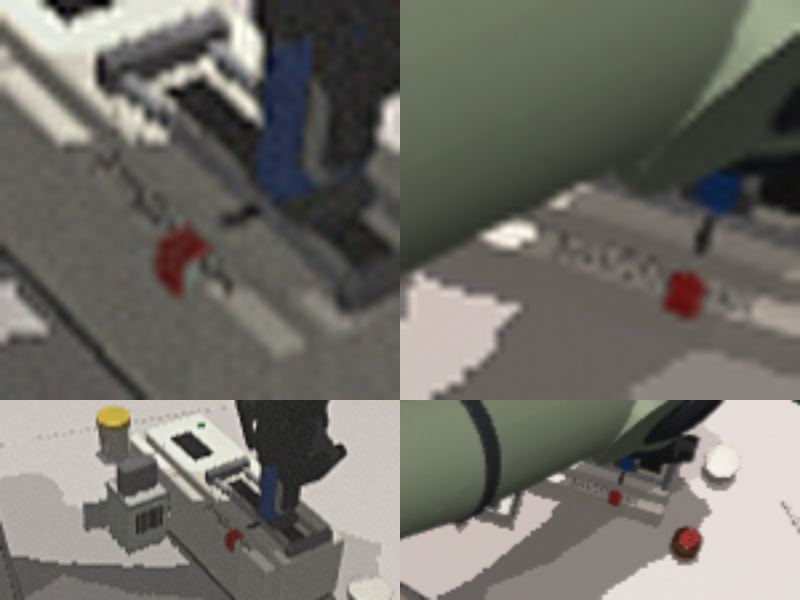

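The pointer's line now runs into the middle of the red mark in both views (top: tip (272.5,171) toward mark (270.6,176.5)). The cartridge still stands seated at scene (250,190), with cups and bottle untouched.

```bash
python3 -c "
from h import *
print(bot.job_done())"
```

```text
the job is handed in; nothing more can be done
None
```

I turned the cartridge, set it in the bracket corner with its yellow code facing the window and let it go. I then handed the job in at about 17.6 s while still holding the shutter handle about 47 mm out, with the pointer lined up with the red mark in both camera views; no judging result was returned.

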